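# Draw and park the bolt of a test enclosure, then open its hatch

## Task

Open the bolted hatch of the test enclosure: lift the bolt's handle out of its front notch, draw the bolt back and let the handle drop fully into the rear parking notch, then swing the hatch lid up and over so that it rests open by itself. Feel for the rear notch and do not force the handle against the notch edges. Leave all the other things on the bench and on the enclosure where they are, and let go at the end.

Things in the scene. Friction and masses are not known exactly. Their poses are not given: they have to be found in the camera images.
- enclosure: fixed grey sheet-metal enclosure, 180 mm (x) x 355 mm (y), top 80 mm above the table. Origin at table level, midway front to back; x points from its front face (x -90 mm, towards the robot) to its back, y along the front. Top: y -180 to 0 mm is a deck with the barrel bolt along y; y 2 to 174 mm is the hatch lid. Rod axis at x -50, z 106 mm; the straps on the rod reach z 120 mm
- rod_tip (a point): tip of the bolt's rod (16 mm thick, 150 mm long, on its axis). Home, it reaches 37 mm over the lid (+y side) through a staple standing on the lid and keeps the lid shut; drawn 40 mm or more towards the enclosure's -y it frees the lid. Travel 95 mm, drag about 2 N
- handle: side handle of the bolt: 10 mm steel stem square to the rod, with a ball knob. Origin on the rod's axis, at enclosure y -45 mm when home, moving to -y as drawn. The stem points along this body's -x: level towards the enclosure's front in a notch; it turns about y, knob up and then back (0 to 1.75 rad), and falls by its own weight (about 1 N at the knob) when let go below vertical
- handle_knob (a point): centre of the 22 mm ball knob on the handle, 70 mm from the rod's axis, at enclosure x -120 mm when level (30 mm beyond the front face, free below and beside it). Height: 106 mm when down in a notch, about 139 mm when the stem rests on the rail's top, 155 mm at 45 degrees
- rail: steel strip on the deck along the rod, 24 to 34 mm in front of the rod's axis, top 8 to 9.5 mm above the axis; origin and axes as the enclosure. Two notches, 16 mm wide along y, open at the top, hold the stem. Beside the notches a let-go stem rests and slides on its top, about 29 degrees above level; lifted above 35 degrees it is clear. Over 45 N of the handle on strip or notch edges is forcing
- front_notch (a point): front notch, in which the handle starts, at enclosure y -45 mm, height of the rod's axis. The rear parking notch is cut in an adjustable plate 52 to 78 mm from here towards -y: not measured, different every time; look for the gap or feel. A free stem over it drops in and then stops dead at its edges; pushing fingers can hold the knob up by friction, so push in small steps (3 mm) and ease off between
- lid (a joint): opening angle of the hatch lid, rad: 0 shut, level with the deck; 1.85 open at its stop. Hinged along the enclosure's far top edge (x 90, z 80 mm in its frame), opening upward. Aluminium, about 0.4 kg, 176 mm deep, 2 to 4 N to lift at the pull. Let go past 1.65 it rests open at the stop; let go below about 1.5 it may fall shut
- lid_grip (a point): centre of the T-shaped pull on the lid: a round bar along y, 40 mm long, 18 mm thick, on a 12 mm stem; 32 mm above the lid, 145 mm in front of the hinge line, at enclosure y 100 mm. With the lid at angle a it is at enclosure x = 90 - 145 cos a + 32 sin a, z = 80 + 145 sin a + 32 cos a (mm)
- deck_breaker: white two-module circuit breaker (85 x 36 x 76 mm) standing loose on the enclosure's deck behind the bolt; origin under its centre; to be left where it is
- contactor: grey and black contactor, 75 x 45 x 80 mm, standing on the table in front of the hatch; origin under its centre; to be left where it is
- breaker: white three-module circuit breaker, 85 x 54 x 76 mm, on the table to the left; origin under its centre; to be left where it is
- grey_breaker: grey two-module breaker, 85 x 36 x 76 mm, on the table to the right; origin under its centre; to be left where it is
- rail_offcut: 200 mm offcut of mounting rail, 35 mm wide, 8 mm high, lying on the table to the right; origin under its centre; to be left where it is
- screwdriver: screwdriver 200 mm long lying on the table near the robot, left; origin in the handle-blade line, x towards the tip; to be left where it is
- pliers: red-handled pliers, 165 mm long, lying on the table near the robot, right; origin under the pivot; to be left where it is

How it is judged:
By the outcome, as a careful person would: the job done as asked, in the order asked, and still so for the second after the job is handed in, with the robot touching nothing.
It also fails if it takes over 72 s, if anything falls off the work surface, if the arm or the gripper's body presses on something with over 40 N, if the wrist force passes 120 N, or if a joint passes its speed limit or range.

## Robot

A 7-joint arm with a two-finger parallel gripper is mounted at the origin on the work surface. World frame = base frame: x ahead of the robot, y to its left, z up, the work surface at z = 0. Lengths are in m, angles in rad, forces in N, time in s.
With the tool pointing down it reaches from about 0.4 to 0.875 m from the base axis. Payload 19.3 kg.
Tool frame: the origin (TCP) lies on the centre line of the jaws, within the pads' length; the fingertips stand 19 mm ahead of it and the grasp point (between the pads) is the TCP (bot.nose_length is the distance from the TCP to the fingertips, in m); y points along the fingers, z is the direction in which the jaws open and shut, and the axes are right-handed (so a half turn about y gives the same grasp; the last joint's range is limited). The gripper opens to 85 mm and grips with 20 to 120 N. Pads are 22 mm wide; open, the fingers measure 114 mm over their backs; the gripper's body (76 mm by 85 mm) begins 54 mm behind the grasp point. The pads swing forward as they close: fully open they stand 13 mm farther back than shut.
Start: joints at [1.149, 0.521, -0.036, 1.599, 0.021, 1.021, -0.113], TCP at [0.215, -0.587, 0.25] pointing down, gripper open.
Joint ranges: [-2.91, 2.91], [-0.3, 2.13], [-1.5, 1.42], [0.17, 2.43], [-1.26, 4.41], [0.16, 1.93], [-2.52, 2.52]. Speed limits (rad/s): [1.89, 1.89, 2.39, 2.39, 3.01, 3.01, 3.01].

## Interface

Orientations are given as [roll, pitch, yaw] about the fixed x, y, z axes, in that order (R = Rz(yaw) Ry(pitch) Rx(roll)).
In Python, from workcell import observe, cams, workorder, bot gives the robot as it stands. The module is installed in compiled form; this text tells all that it offers.
- The arm moves only by the tool apply_moves, never from a script. Its arguments are lists of equal length, an entry for each row: "jaw": the opening, from -1 (shut) to 1 (fully open), so that 0 is half open; "translation": the shift along the world's x, y, z in m, a list of three; "angular": the turn, a rotation vector about the world's x, y, z in degrees, a list of three. In form: {"jaw": [jaw, ...], "translation": [[x, y, z], ...], "angular": [[ax, ay, az], ...]}. A call has 1 to 5 rows; each row is the pose to reach, as a shift and turn from the pose commanded when the call began; what a row does not reach only later rows make up. A row lasts 1/10 s, in which the tool goes at most 50 mm and 8.59 degrees, less where a joint would pass 70% of its speed; a pose out of reach is approached as far as the arm can. A call with a gripper value outside its range is refused whole. The fingers move at their own pace and stop on an object; "newtons" is the grip in N (left out, the last holds). Time passes only in rows, so rows that repeat a pose let the fingers close. It gives the time, the measured TCP pose, the force and the opening at its end, in the units of the state.
- observe(): the state, without advancing time (a new reading comes with each control period).
- cams.grab_frame(name): name is "scene" or "side" or "wrist"; returns a dict with "pixels" (420x560x3 uint8, red, green, blue), "mtx" (3x3 intrinsics, pixels), "R" (3x3) and "t" (3): a world point X has camera coordinates R X + t. Camera axes: x right, y down, z forward; pixel columns grow to the right and rows downward; lengths in m; the calibration is good to about 2 mm. A picture is of the moment at which its call begins. There is no depth.
- workorder.job_done(): hands the job in, once; it reports no verdict.
The state is a dict: "clock": time; "qpos": joint angles; "qd": joint speeds; "joint_efforts": joint torques, N m; "position": TCP position; "tool_rot": TCP orientation; "force": force on the tool from outside, world axes, zero at the start; "moment": the same for the moment, N m; "grip_width": finger opening in m.
Only numpy, scipy, OpenCV 4.12 (cv2) and the standard library are available. Lean on these libraries where they do the work, as an engineer would, in place of code of your own. Each camera call takes 0.05 s, during which the arm holds its last target. There are 200 camera calls.

## Working session

There is one attempt and no reset: what is moved stays moved. The work goes in short steps, Python scripts to look and compute and a tool call to move; the robot and the scene stay as the last step left them, time stands still between calls to the robot, and variables do not carry over. Pictures are saved under pics/ and viewed, about 8 in all and at most 12, crops included, and the job is handed in when it is done.

Besides the shell and the picture viewer there is one more tool, called after "Request:" as a command line: name --argument value ..., lists and objects as JSON in quotes. apply_moves: Moves the arm, as the interface text tells. Its arguments: {"type":"object","properties":{"jaw":{"type":"array"},"translation":{"type":"array"},"angular":{"type":"array"},"newtons":{"type":"number"}},"required":["jaw","translation","angular"]}

```bash
mkdir -p pics; cat > h.py <<'E'
import numpy as np,cv2
from workcell import observe,cams,workorder,bot
def grab(n,f):
    d=cams.grab_frame(n); cv2.imwrite(f'pics/{f}.png',d['pixels'][:,:,::-1]); np.savez(f'pics/{f}.npz',**d); return d
def ray(d,u,v):
    R,t=np.array(d['R']),np.array(d['t']); c=-R.T@t
    return c,R.T@np.linalg.solve(np.array(d['mtx']),[u,v,1.])
def onz(d,u,v,z):
    c,r=ray(d,u,v); return c+r*(z-c[2])/r[2]
def proj(d,X):
    p=np.array(d['mtx'])@(np.array(d['R'])@np.array(X)+np.array(d['t'])); return p[:2]/p[2]
E
python3 - <<'E'
from h import *
a=grab('scene','s0')['pixels'];b=grab('side','d0')['pixels']
o=observe();print(o)
E
```

```text
{'clock': 0.1, 'qpos': array([ 1.14880447,  0.52194761, -0.03633549,  1.5999478 ,  0.02120021,
        1.02109228, -0.11281629]), 'qd': array([ 1.85180517e-03, -2.23990019e-03,  9.75899910e-05, -1.99087517e-03,
       -8.80016293e-04, -8.39964656e-05, -8.30526642e-04]), 'joint_efforts': array([ 2.40667447e-03, -9.28486276e+01,  1.98358767e+00, -3.70533049e+01,
        1.81964430e-02,  5.36043837e-03, -1.24007786e-05]), 'position': array([ 0.21524008, -0.58646925,  0.24978856]), 'tool_rot': array([-1.57180421e+00, -6.65421747e-05, -2.78982098e+00]), 'force': array([-0.37971214, -0.37534968, -0.74599779]), 'moment': array([ 0.00419715,  0.06104101, -0.02660694]), 'grip_width': 0.0857211897897397}
```

View pics/s0.png

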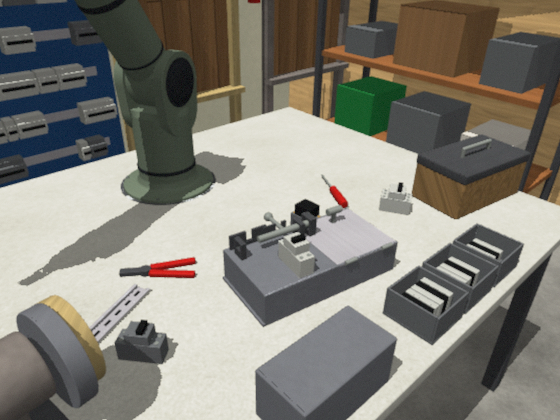

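View pics/d0.png

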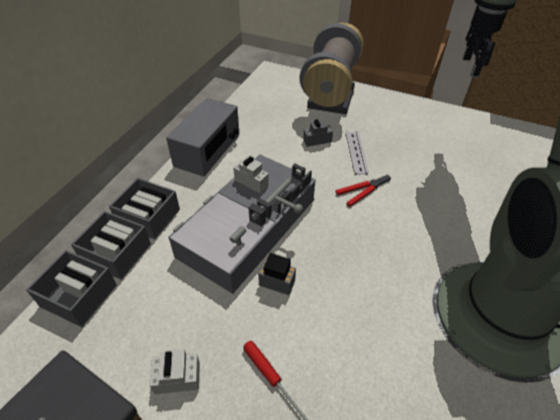

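The scene view shows the enclosure at about (310,255), knob near (270,217), pull near (335,212). The side view shows the pull at about (238,235), the knob at (297,207) and the contactor in front of the hatch. I'll enlarge both.

```bash
python3 - <<'E'
import cv2
a=cv2.imread('pics/s0.png')[190:320,215:410];b=cv2.imread('pics/d0.png')[140:290,165:330]
cv2.imwrite('pics/s0c.png',cv2.resize(a,None,fx=4,fy=4,interpolation=2));cv2.imwrite('pics/d0c.png',cv2.resize(b,None,fx=4,fy=4,interpolation=2))
E
```

```text
(no output)
```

View pics/s0c.png

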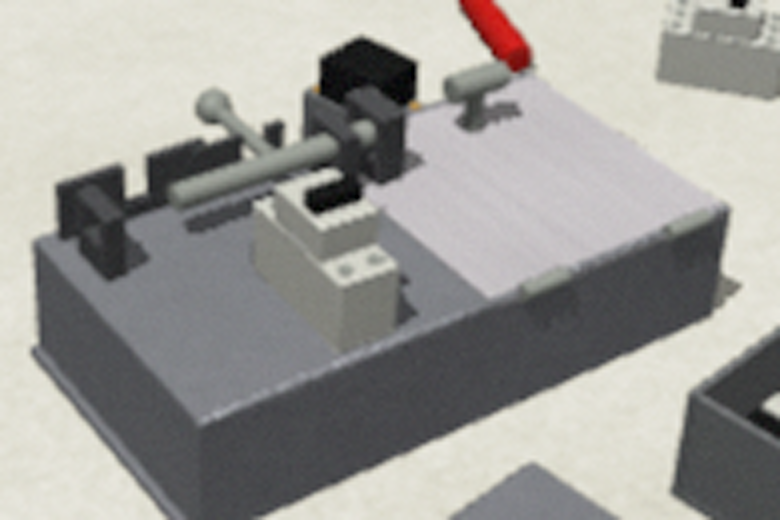

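View pics/d0c.png

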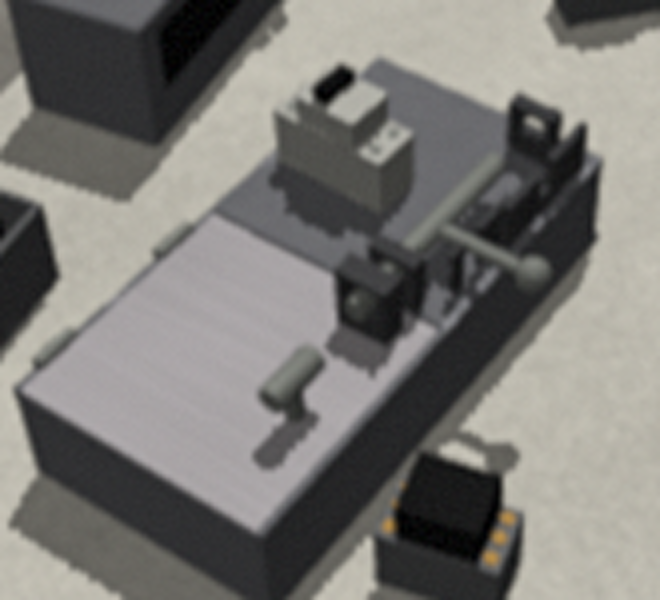

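```bash
cat >> h.py <<'E'
def tri(d1,p1,d2,p2):
    c1,r1=ray(d1,*p1);c2,r2=ray(d2,*p2)
    s=np.linalg.lstsq(np.c_[r1,-r2],c2-c1,rcond=None)[0]
    a,b=c1+s[0]*r1,c2+s[1]*r2; return (a+b)/2,np.linalg.norm(a-b)
E
python3 - <<'E'
from h import *
np.set_printoptions(precision=4,suppress=True)
S=np.load('pics/s0.npz');D=np.load('pics/d0.npz')
s=lambda u,v:(215+u/4-.375,190+v/4-.375)
d=lambda u,v:(165+u/4-.375,140+v/4-.375)
P=[('knob',(211,105),(533,270),(-.12,-.045,.106)),('pull',(478,82),(292,376),(-.055,.1,.112)),('b+',(728,208),(20,388),(.09,.175,.08)),('b-',(203,423),(380,58),(.09,-.18,.08)),('f-',(35,243),(600,160),(-.09,-.18,.08))]
A=[];B=[]
for n,p,q,e in P:
    X,g=tri(S,s(*p),D,d(*q));print(n,X,g,onz(S,*s(*p),e[2]),onz(D,*d(*q),e[2]))
    A.append((onz(S,*s(*p),e[2])+onz(D,*d(*q),e[2]))[:2]/2);B.append(e[:2])
X=onz(D,*d(263,533),.08);A.append(X[:2]);B.append((-.09,.175))
A,B=np.array(A),np.array(B);a0,b0=A.mean(0),B.mean(0);a,b=A-a0,B-b0
th=np.arctan2((b[:,0]*a[:,1]-b[:,1]*a[:,0]).sum(),(a*b).sum())
R=np.array([[np.cos(th),-np.sin(th)],[np.sin(th),np.cos(th)]]);t=a0-R@b0
print('yaw',th,np.degrees(th),'org',t);print((A-(B@R.T+t))*1e3)
for u,v in [(57,190),(125,165),(147,155),(240,135),(265,125),(283,120)]:
    x=onz(S,*s(u,v),.1145)[:2];print(u,(R.T@(x-t))*1e3)
np.savez('enc.npz',R=R,t=t,th=th)
E
```

```text
knob [ 0.4906 -0.0171  0.1069] 0.0007047063867504861 [ 0.4899 -0.0161  0.106 ] [ 0.4906 -0.0182  0.106 ]
pull [0.5802 0.1156 0.1115] 0.002941657749921671 [0.5821 0.1157 0.112 ] [0.5789 0.115  0.112 ]
b+ [0.7328 0.1634 0.0771] 0.004040859744732233 [0.7364 0.1612 0.08  ] [0.7292 0.1641 0.08  ]
b- [ 0.6722 -0.1826  0.0775] 0.003175563372984429 [ 0.6759 -0.1838  0.08  ] [ 0.6698 -0.1812  0.08  ]
f- [ 0.498  -0.1527  0.0756] 0.0011292531170980764 [ 0.5036 -0.156   0.08  ] [ 0.4963 -0.1487  0.08  ]
yaw -0.16921465363169072 -9.695285484863946 org [0.6163 0.0077]
[[-0.2233 -0.6657]
 [ 1.5102 -0.1387]
 [-1.7447 -2.3412]
 [-1.8744  2.4002]
 [ 2.6253  2.2512]
 [-0.2931 -1.5058]]
57 [ -77.3171 -168.4501]
125 [ -79.6339 -125.3284]
147 [ -82.0889 -109.9983]
240 [-72.7408 -54.8249]
265 [-74.3131 -36.9464]
283 [-73.4705 -25.1807]
```

Request:
apply_moves --jaw '[0,0,0,0,0]' --translation '[[0.02,0.045,0],[0.04,0.085,0],[0.06,0.13,0],[0.08,0.17,0],[0.1,0.21,0]]' --angular '[[0,0,-3],[0,0,-6],[0,0,-9],[0,0,-12],[0,0,-15]]' --newtons 25

```text
clock: 0.6
position: [0.3157, -0.3749, 0.2502]
tool_rot: [-1.571, -0.0, -3.054]
force: [1.8, 0.3, 0.8]
grip_width: 0.0428
```

Request:
apply_moves --jaw '[0,0,0,0,0]' --translation '[[0.02,0.045,0],[0.04,0.085,0],[0.06,0.13,0],[0.08,0.17,0],[0.1,0.21,0]]' --angular '[[0,0,-3],[0,0,-6],[0,0,-9],[0,0,-12],[0,0,-15]]'

```text
clock: 1.1
position: [0.4157, -0.1649, 0.2503]
tool_rot: [-1.571, 0.0, 2.968]
force: [1.6, -0.8, -0.0]
grip_width: 0.0427
```

Request:
apply_moves --jaw '[0,0,0,0,0]' --translation '[[0.02,0.04,0],[0.04,0.08,0],[0.06,0.12,0],[0.075,0.15,0],[0.075,0.15,0]]' --angular '[[0,0,0],[0,0,0],[0,0,0],[0,0,0],[0,0,0]]'

```text
clock: 1.6
position: [0.4916, -0.0123, 0.25]
tool_rot: [-1.572, -0.0, 2.975]
force: [-0.4, -1.1, -0.6]
grip_width: 0.0428
```

```bash
python3 - <<'E'
from h import *
o=observe();print(o['clock'],o['qpos'],o['position'],o['tool_rot'],o['force'],o['grip_width'],bot.nose_length)
d=grab('wrist','w0');E=np.load('enc.npz')
print(proj(d,[.4904,-.017,.106]))
S=np.load('pics/s0.npz')
x=onz(S,215+365/4,190+70/4,.08);print('contactor',x,E['R'].T@(x[:2]-E['t']))
E
```

```text
1.6 [ 0.06718889  0.31642619 -0.20137055  1.93562798  0.07769636  0.89653187
 -1.9100346 ] [ 0.49163378 -0.01229411  0.25004571] [-1.57247127e+00 -1.36423675e-05  2.97532624e+00] [-0.35091557 -1.14569911 -0.59923651] 0.04283676813543119 0.019
[291.46215964 198.57964109]
contactor [0.49227638 0.11342637 0.08      ] [-0.140109    0.08336522]
```

View pics/w0.png

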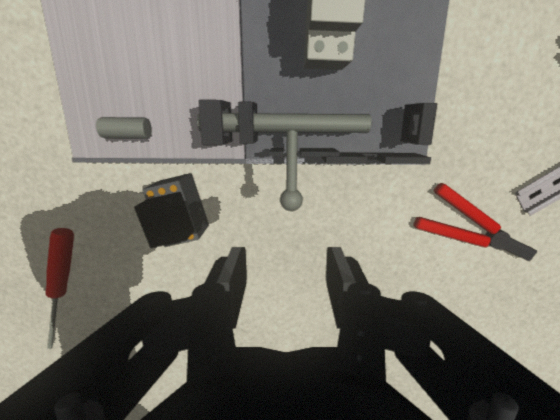

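The wrist view shows the knob at (291,200), as predicted, the pull bar at (124,127) and the rod level in the picture. The yaw is therefore right, and I'll grip the knob along y.

```bash
python3 - <<'E'
from h import *
d=np.load('pics/w0.npz');E=np.load('enc.npz');R,t=E['R'],E['t']
for n,p,z in [('knob',(291,200),.106),('pull',(124,127),.112),('rodend',(370,123),.106),('f+',(72,160),.08),('f-',(430,160),.08),('cont far',(190,176),.08),('cont r',(207,222),.08)]:
    x=onz(d,*p,z);print(n,x,R.T@(x[:2]-t))
c=cv2.imread('pics/w0.png')[95:205,200:440];cv2.imwrite('pics/w0c.png',cv2.resize(c,None,fx=3.3,fy=3.3,interpolation=2)*1)
E
```

```text
knob [ 0.48908838 -0.01633949  0.106     ] [-0.12139782 -0.04508412]
pull [0.57968798 0.11555104 0.112     ] [-0.05430369  0.10018039]
rodend [ 0.54709653 -0.09644531  0.106     ] [-0.05072771 -0.11427676]
f+ [0.55959379 0.19465809 0.08      ] [-0.08743316  0.17477355]
f- [ 0.49972298 -0.15970083  0.08      ] [-0.08677189 -0.18460692]
cont far [0.5240404  0.08194965 0.08      ] [-0.10349772  0.0576874 ]
cont r [0.4726273  0.07703046 0.08      ] [-0.15334807  0.04418008]
```

View pics/w0c.png

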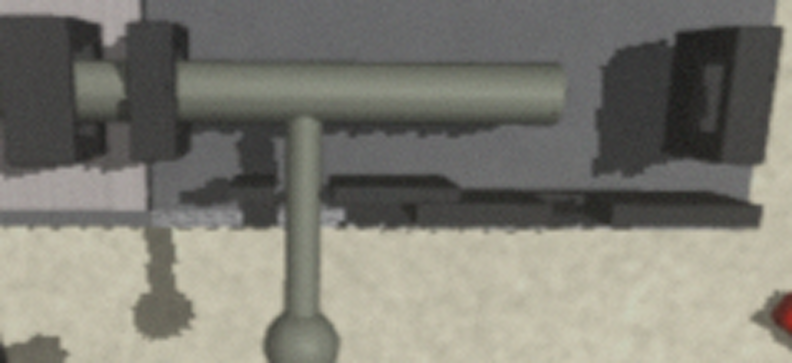

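The rail gap shows at crop (553–610,200), which is about enclosure y -118. That agrees with the scene view's -117. Going down to grip the knob.

Request:
apply_moves --jaw '[0,0,0,0,0]' --translation '[[-0.001,-0.005,-0.04],[-0.001,-0.005,-0.08],[-0.001,-0.005,-0.115],[-0.001,-0.005,-0.142],[-0.001,-0.005,-0.142]]' --angular '[[0,0,0],[0,0,0],[0,0,0],[0,0,0],[0,0,0]]'

```text
clock: 2.15
position: [0.4872, -0.0226, 0.1057]
tool_rot: [-1.569, -0.005, 2.969]
force: [-0.1, -0.6, 1.1]
grip_width: 0.0427
```

Request:
apply_moves --jaw '[-0.8,-0.8,-0.8,-0.8,-0.8]' --translation '[[0,0,0],[0,0,0],[0,0,0],[0,0,0],[0,0,0]]' --angular '[[0,0,0],[0,0,0],[0,0,0],[0,0,0],[0,0,0]]' --newtons 25

```text
clock: 2.65
position: [0.4897, -0.0205, 0.1099]
tool_rot: [-1.572, 0.001, 2.971]
force: [-2.3, 11.3, -1.7]
grip_width: 0.0197
```

Request:
apply_moves --jaw '[-0.8,-0.8,-0.8,-0.8,-0.8]' --translation '[[0,0.003,0],[0.001,0.003,0.009],[0.002,0.0025,0.018],[0.005,0.002,0.027],[0.009,0.0015,0.035]]' --angular '[[0,0,0],[0,0,0],[0,0,0],[0,0,0],[0,0,0]]'

```text
clock: 3.15
position: [0.4987, -0.0204, 0.1446]
tool_rot: [-1.571, 0.001, 2.969]
force: [1.1, 0.6, -2.8]
grip_width: 0.0201
```

Request:
apply_moves --jaw '[-0.8,-0.8,-0.8,-0.8]' --translation '[[0.004,-0.001,0.006],[0.009,-0.0015,0.012],[0.009,-0.0015,0.012],[0.009,-0.0015,0.012]]' --angular '[[0,0,0],[0,0,0],[0,0,0],[0,0,0]]'

```text
clock: 3.55
position: [0.507, -0.022, 0.1551]
tool_rot: [-1.57, -0.001, 2.969]
force: [-3.3, -1.5, 0.7]
grip_width: 0.0199
```

```bash
python3 - <<'E'
from h import *
d=grab('wrist','w1');s=grab('side','d1')
a=d['pixels'][60:340,140:440,::-1];b=s['pixels'][140:260,220:348,::-1]
cv2.imwrite('pics/m1.png',np.hstack([cv2.resize(a,(400,375)),cv2.resize(b,(400,375))]))
E
```

```text
(no output)
```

View pics/m1.png

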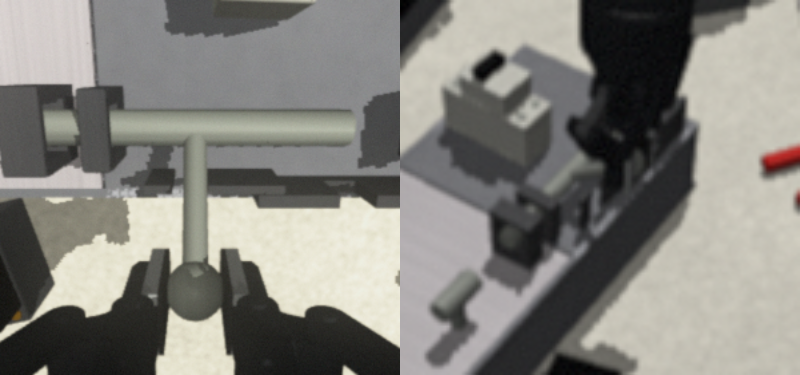

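The knob is held at about 42°, clear of the rail, at montage (195,290). The rail gap shows at about (341–362,190). Drawing the bolt 55 mm.

Request:
apply_moves --jaw '[-0.8,-0.8,-0.8,-0.8,-0.8]' --translation '[[-0.002,-0.012,0],[-0.0045,-0.026,0],[-0.0068,-0.04,0],[-0.0092,-0.054,0],[-0.0092,-0.054,0]]' --angular '[[0,0,0],[0,0,0],[0,0,0],[0,0,0],[0,0,0]]'

```text
clock: 4.15
position: [0.4972, -0.078, 0.155]
tool_rot: [-1.57, -0.001, 2.967]
force: [-5.1, -1.1, 1.9]
grip_width: 0.02
```

```bash
python3 - <<'E'
from h import *
E=np.load('enc.npz');R,t=E['R'],E['t']
d=np.load('pics/w1.npz')
for u in (341,362):
  x=onz(d,140+u*.75,60+192*.747,.1145);print(R.T@(x[:2]-t))
o=observe();print(R.T@(o['position'][:2]-t),o['position'],o['force'])
d=grab('wrist','w2');cv2.imwrite('pics/w2c.png',cv2.resize(d['pixels'][100:300,180:450,::-1],None,fx=2.9,fy=2.9,interpolation=2))
E
```

```text
[-0.0778943  -0.11199824]
[-0.07793418 -0.12124676]
[-0.10299265 -0.10444306] [ 0.49723415 -0.07795021  0.15501068] [-5.06923038 -1.13785535  1.92925576]
```

View pics/w2c.png

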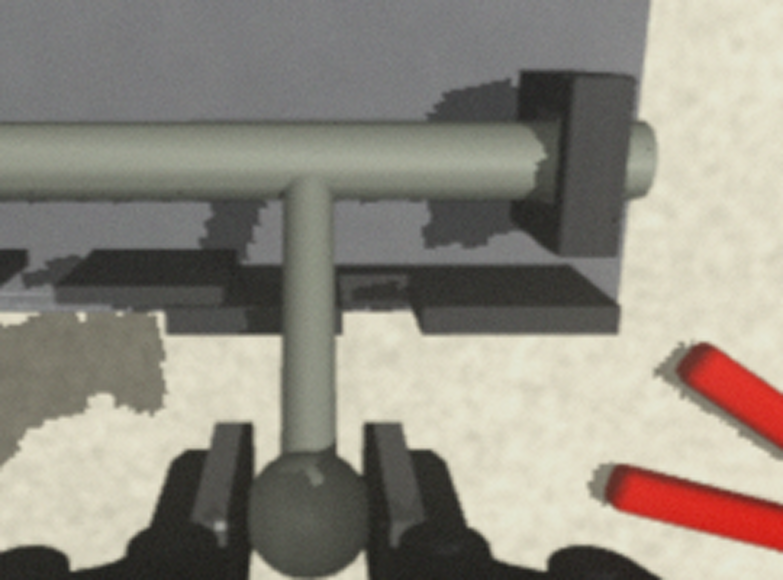

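Clear view of the rear notch: gap at crop u 340–415 (v≈306), with the stem centre at u≈308.

```bash
python3 - <<'E'
from h import *
E=np.load('enc.npz');R,t=E['R'],E['t']
d=np.load('pics/w2.npz')
f=lambda u,v,z:(R.T@(onz(d,180+u/2.9,100+v/2.9,z)[:2]-t)*1e3).round(1)
print(f(340,306,.1145),f(415,306,.1145),f(415,265,.1145),'stem at rail',f(308,300,.106+.028*.9),'knob',f(308,513,.153),'origin',f(308,190,.112))
E
```

```text
[ -79.1 -111.1] [ -79.2 -126.3] [ -70.7 -126. ] stem at rail [ -72.9 -104.6] knob [-103.7 -104.4] origin [ -55.9 -104.7]
```

Request:
apply_moves --jaw '[-0.8,-0.8,-0.8,-0.8,-0.8]' --translation '[[-0.001,-0.006,0],[-0.002,-0.012,0],[-0.0022,-0.0125,0],[-0.0062,-0.0115,-0.006],[-0.0062,-0.0115,-0.006]]' --angular '[[0,0,0],[0,0,0],[0,0,0],[0,0,0],[0,0,0]]'

```text
clock: 4.7
position: [0.4909, -0.0877, 0.1486]
tool_rot: [-1.57, -0.002, 2.969]
force: [-5.9, -1.6, 3.7]
grip_width: 0.02
```

Request:
apply_moves --jaw '[-0.25,-0.25,-0.25,-0.25,-0.25]' --translation '[[0,0,0],[0,0,0],[0,0,0],[0,0,0],[0,0,0]]' --angular '[[0,0,0],[0,0,0],[0,0,0],[0,0,0],[0,0,0]]'

```text
clock: 5.2
position: [0.4921, -0.0872, 0.1493]
tool_rot: [-1.571, 0.0, 2.97]
force: [0.4, 0.1, -0.3]
grip_width: 0.0318
```

```bash
python3 - <<'E'
from h import *
E=np.load('enc.npz');R,t=E['R'],E['t']
d=grab('wrist','w3');cv2.imwrite('pics/w3c.png',cv2.resize(d['pixels'][100:300,180:450,::-1],None,fx=2.9,fy=2.9,interpolation=2))
c=lambda y,th:(np.r_[R@[-.05-.07*np.cos(th),y]+t,.106+.07*np.sin(th)])
for th in (0,.5,.6):print(th,(proj(d,c(-.1185,th))-[180,100])*2.9)
print(observe()['force'])
E
```

```text
0 [326.87003745 465.89497981]
0.5 [331.20505272 510.91114841]
0.6 [332.25151377 510.07670352]
[-0.47102097  0.42313207  0.44217236]
```

View pics/w3c.png

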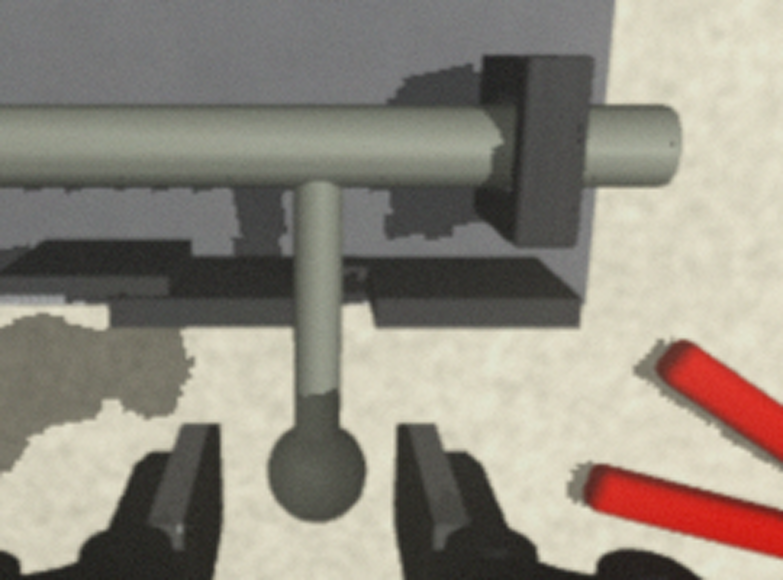

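The knob now shows smaller at (317,472). The prediction for a level stem was (327,466), and for resting on the rail (331,511), so it has dropped into the notch. I'll lower the open fingers around it and nudge gently to feel the stop.

Request:
apply_moves --jaw '[-0.25,-0.25,-0.25,-0.25]' --translation '[[-0.0095,-0.0005,-0.01],[-0.0095,-0.0005,-0.03],[-0.0095,-0.0005,-0.039],[-0.0095,-0.0005,-0.039]]' --angular '[[0,0,0],[0,0,0],[0,0,0],[0,0,0]]'

```text
clock: 5.65
position: [0.482, -0.0876, 0.1094]
tool_rot: [-1.571, -0.002, 2.97]
force: [-0.2, -0.6, -0.1]
grip_width: 0.0319
```

Request:
apply_moves --jaw '[-0.25,-0.25,-0.25,-0.25]' --translation '[[-0.0005,-0.003,0],[-0.001,-0.006,0],[-0.0013,-0.008,0],[-0.0013,-0.008,0]]' --angular '[[0,0,0],[0,0,0],[0,0,0],[0,0,0]]'

```text
clock: 6.05
position: [0.4813, -0.0961, 0.1107]
tool_rot: [-1.571, 0.001, 2.969]
force: [0.2, -0.7, 0.4]
grip_width: 0.0318
```

Request:
apply_moves --jaw '[-0.25,-0.25]' --translation '[[-0.0003,-0.002,0],[-0.0003,-0.002,0]]' --angular '[[0,0,0],[0,0,0]]'

```text
clock: 6.25
position: [0.481, -0.0979, 0.1105]
tool_rot: [-1.571, 0.0, 2.97]
force: [0.9, 0.3, -0.0]
grip_width: 0.0317
```

Request:
apply_moves --jaw '[-0.25,-0.25]' --translation '[[-0.0003,-0.002,0],[-0.0003,-0.002,0]]' --angular '[[0,0,0],[0,0,0]]'

```text
clock: 6.45
position: [0.4808, -0.0993, 0.1104]
tool_rot: [-1.572, 0.0, 2.97]
force: [0.9, 5.3, 1.3]
grip_width: 0.032
```

Request:
apply_moves --jaw '[-0.25,-0.25]' --translation '[[-0.0003,-0.002,0],[-0.0003,-0.002,0]]' --angular '[[0,0,0],[0,0,0]]'

```text
clock: 6.65
position: [0.4807, -0.0999, 0.1104]
tool_rot: [-1.573, 0.0, 2.971]
force: [1.2, 14.3, 2.3]
grip_width: 0.0324
```

Request:
apply_moves --jaw '[-0.25,-0.25]' --translation '[[-0.0002,-0.001,0],[-0.0002,-0.001,0]]' --angular '[[0,0,0],[0,0,0]]'

```text
clock: 6.85
position: [0.4807, -0.1002, 0.1104]
tool_rot: [-1.574, 0.0, 2.972]
force: [1.8, 18.7, 2.8]
grip_width: 0.032
```

A dead stop at 19 N shows the stem is inside the notch. Backing off and moving above the pull.

Request:
apply_moves --jaw '[-0.25,0,0.3,0.3,0.3]' --translation '[[0.0013,0.0095,0],[0.0013,0.0095,0.045],[0.0013,0.0095,0.09],[0.015,0.04,0.12],[0.03,0.08,0.12]]' --angular '[[0,0,0],[0,0,0],[0,0,0],[0,0,0],[0,0,0]]'

```text
clock: 7.35
position: [0.5117, -0.0237, 0.2343]
tool_rot: [-1.571, 0.006, 2.966]
force: [0.8, 0.5, -0.5]
grip_width: 0.0558
```

Request:
apply_moves --jaw '[0.3,0.3,0.3,0.3,0.3]' --translation '[[0.02,0.04,0],[0.04,0.08,0],[0.055,0.115,0],[0.069,0.138,0],[0.069,0.138,0]]' --angular '[[0,0,0],[0,0,0],[0,0,0],[0,0,0],[0,0,0]]'

```text
clock: 7.85
position: [0.5797, 0.1191, 0.2298]
tool_rot: [-1.572, -0.0, 2.974]
force: [-0.1, -0.7, -0.4]
grip_width: 0.0553
```

```bash
python3 - <<'E'
from h import *
E=np.load('enc.npz');R,t=E['R'],E['t']
d=grab('wrist','w4');s=grab('side','d4')
o=observe();print(o['position'],o['grip_width'],R.T@(o['position'][:2]-t))
c=lambda y,th:(np.r_[R@[-.05-.07*np.cos(th),y]+t,.106+.07*np.sin(th)])
a=d['pixels'][:,:,::-1];b=s['pixels'][140:260,210:370,::-1]
print('knob level/rest in side',[proj(s,c(-.12,th)) for th in (0,.5)],'w',[proj(d,c(-.12,th)) for th in (0,.5)],'pull w',proj(d,[.580,.1155,.112]))
cv2.imwrite('pics/m4.png',np.hstack([cv2.resize(a,(400,300)),cv2.resize(b,(400,300),interpolation=2)]))
E
```

```text
[0.57880852 0.1153206  0.22983098] 0.05553797644929235 [-0.05513178  0.09980513]
knob level/rest in side [array([313.94380553, 188.98892297]), array([311.81039752, 177.5799581 ])] w [array([522.02084762, 270.00764488]), array([555.64219378, 281.02200282])] pull w [290.30595593 205.10659855]
```

View pics/m4.png

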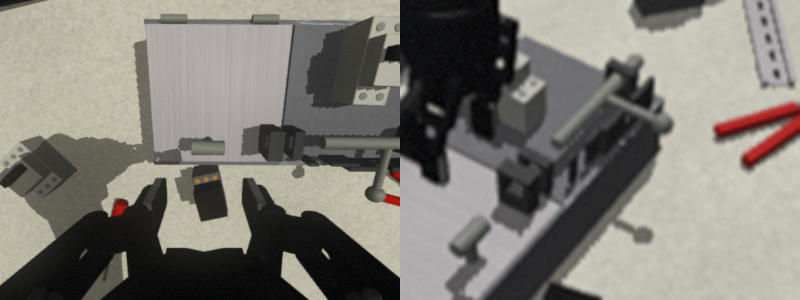

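The side view has the knob at (312.8,188.8). The level prediction was (313.9,189), so it is parked in the notch. The pull is at wrist (291,206), as predicted. Going down to grip the bar by its ends.

Request:
apply_moves --jaw '[0.3,0.3,0.3,0.3,0.3]' --translation '[[0,0,-0.04],[0,0,-0.08],[0,0,-0.105],[0,0,-0.117],[0,0,-0.117]]' --angular '[[0,0,0],[0,0,0],[0,0,0],[0,0,0],[0,0,0]]'

```text
clock: 8.45
position: [0.5784, 0.1143, 0.1124]
tool_rot: [-1.57, -0.002, 2.969]
force: [-0.3, 0.3, 0.2]
grip_width: 0.0554
```

Request:
apply_moves --jaw '[-0.4,-0.4,-0.4,-0.4,-0.4]' --translation '[[0,0,0],[0,0,0],[0,0,0],[0,0,0],[0,0,0]]' --angular '[[0,0,0],[0,0,0],[0,0,0],[0,0,0],[0,0,0]]' --newtons 40

```text
clock: 8.95
position: [0.5797, 0.115, 0.1147]
tool_rot: [-1.571, 0.002, 2.969]
force: [-3.0, -1.3, 10.5]
grip_width: 0.0391
```

```bash
python3 - <<'E'
from h import *
E=np.load('enc.npz');R,t=E['R'],E['t']
o=observe();print(o['position'],o['force'],o['grip_width'],R.T@(o['position'][:2]-t))
np.set_printoptions(precision=4,suppress=True)
for a in np.arange(0,1.85,.1): 
    v=R@[-145*np.cos(a)+32*np.sin(a)+145,0];print(round(a,2),v.round(1),(145*np.sin(a)+32*np.cos(a)-32).round(1))
E
```

```text
[0.5796545  0.11499882 0.11466724] [-2.96231458 -1.30873216 10.52404923] 0.039141839001319866 [-0.05424369  0.09963041]
0.0 [0. 0.] 0.0
0.1 [ 3.9 -0.7] 14.3
0.2 [ 9.1 -1.6] 28.2
0.3 [15.7 -2.7] 41.4
0.4 [23.6 -4. ] 53.9
0.5 [32.6 -5.6] 65.6
0.6 [42.8 -7.3] 76.3
0.7 [53.9 -9.2] 85.9
0.8 [ 66.  -11.3] 94.3
0.9 [ 78.8 -13.5] 101.5
1.0 [ 92.2 -15.8] 107.3
1.1 [106.2 -18.1] 111.7
1.2 [120.5 -20.6] 114.7
1.3 [135.1 -23.1] 116.3
1.4 [149.7 -25.6] 116.3
1.5 [164.3 -28.1] 114.9
1.6 [178.6 -30.5] 112.0
1.7 [192.6 -32.9] 107.7
1.8 [206.1 -35.2] 101.9
```

Request:
apply_moves --jaw '[-0.4,-0.4,-0.4,-0.4,-0.4]' --translation '[[0.004,-0.0007,0.014],[0.009,-0.0016,0.028],[0.0157,-0.0027,0.0414],[0.0236,-0.004,0.0539],[0.0326,-0.0056,0.0656]]' --angular '[[0,0,0],[0,0,0],[0,0,0],[0,0,0],[0,0,0]]'

```text
clock: 9.45
position: [0.6116, 0.1094, 0.1797]
tool_rot: [-1.571, -0.0, 2.97]
force: [3.7, -1.1, -10.5]
grip_width: 0.039
```

Request:
apply_moves --jaw '[-0.4,-0.4,-0.4,-0.4,-0.4]' --translation '[[0.0102,-0.0017,0.0107],[0.0213,-0.0036,0.0203],[0.0334,-0.0057,0.0287],[0.0462,-0.0079,0.0359],[0.0596,-0.0102,0.0417]]' --angular '[[0,0,0],[0,0,0],[0,0,0],[0,0,0],[0,0,0]]'

```text
clock: 9.95
position: [0.6709, 0.0991, 0.2213]
tool_rot: [-1.57, -0.001, 2.97]
force: [-3.5, -1.6, -6.0]
grip_width: 0.039
```

Request:
apply_moves --jaw '[-0.4,-0.4,-0.4,-0.4,-0.4]' --translation '[[0.014,-0.0023,0.0044],[0.0283,-0.0048,0.0074],[0.0429,-0.0073,0.009],[0.0575,-0.0098,0.009],[0.0721,-0.0123,0.0076]]' --angular '[[0,0,0],[0,0,0],[0,0,0],[0,0,0],[0,0,0]]'

```text
clock: 10.45
position: [0.7438, 0.0864, 0.2295]
tool_rot: [-1.57, 0.001, 2.969]
force: [-3.5, -3.4, 3.2]
grip_width: 0.0388
```

Request:
apply_moves --jaw '[-0.4,-0.4,-0.4,-0.4]' --translation '[[0.0143,-0.0024,-0.003],[0.0283,-0.0048,-0.0072],[0.036,-0.0061,-0.01],[0.036,-0.0061,-0.01]]' --angular '[[0,0,0],[0,0,0],[0,0,0],[0,0,0]]'

```text
clock: 10.85
position: [0.7807, 0.08, 0.2193]
tool_rot: [-1.571, 0.003, 2.969]
force: [-0.4, -3.8, 5.6]
grip_width: 0.0389
```

```bash
python3 - <<'E'
from h import *
E=np.load('enc.npz');R,t=E['R'],E['t']
o=observe();p=o['position'];e=R.T@(p[:2]-t);print(p,o['force'],o['grip_width'],e)
print('a',np.arctan2(p[2]-.08,.09-e[0])-np.arctan2(32,145))
s=grab('scene','s5');cv2.imwrite('pics/s5c.png',cv2.resize(s['pixels'][120:330,190:430,::-1],None,fx=2.5,fy=2.5,interpolation=2))
E
```

```text
[0.78068734 0.0799705  0.21932993] [-0.35033402 -3.84901256  5.62559501] 0.03893447842625963 [0.14981692 0.09895798]
a 1.7591110989099283
```

View pics/s5c.png

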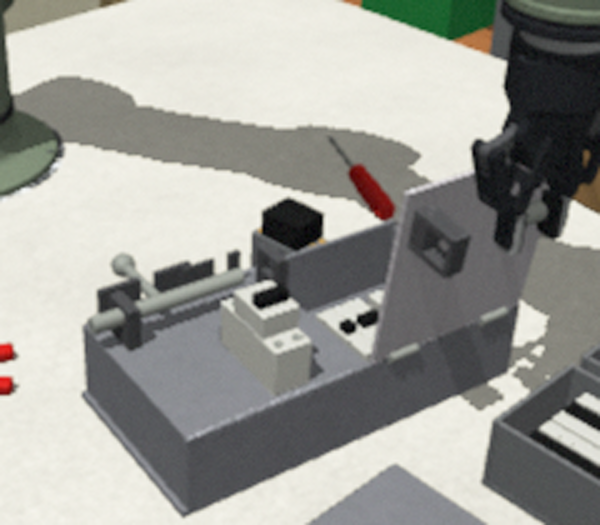

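The lid is open past vertical at about 1.76 rad, the pull is in the fingers, and the handle is still parked. Easing it a little further to the stop, then releasing.

Request:
apply_moves --jaw '[-0.4,-0.4,-0.4]' --translation '[[0.004,-0.0007,-0.0015],[0.008,-0.0014,-0.0035],[0.008,-0.0014,-0.0035]]' --angular '[[0,0,0],[0,0,0],[0,0,0]]'

```text
clock: 11.2
position: [0.7883, 0.0786, 0.2159]
tool_rot: [-1.57, 0.002, 2.969]
force: [0.9, -4.5, 7.4]
grip_width: 0.0388
```

Request:
apply_moves --jaw '[0,0.3,0.3,0.3,0.3]' --translation '[[0,0,0],[0,0,0],[0,0,0],[0,0,0],[0,0,0]]' --angular '[[0,0,0],[0,0,0],[0,0,0],[0,0,0],[0,0,0]]'

```text
clock: 11.7
position: [0.7873, 0.0798, 0.2147]
tool_rot: [-1.571, -0.0, 2.97]
force: [0.6, -0.0, -0.2]
grip_width: 0.0557
```

Request:
apply_moves --jaw '[0.3,0.3,0.3,0.3,0.3]' --translation '[[0,0,0.02],[0,0,0.06],[0,0,0.1],[-0.03,0,0.13],[-0.06,0,0.15]]' --angular '[[0,0,0],[0,0,0],[0,0,0],[0,0,0],[0,0,0]]'

```text
clock: 12.2
position: [0.727, 0.0799, 0.3665]
tool_rot: [-1.572, 0.002, 2.97]
force: [0.8, -0.1, -0.3]
grip_width: 0.0552
```

Request:
apply_moves --jaw '[0.3,0.3,0.3,0.3,0.3]' --translation '[[0,0,0],[0,0,0],[0,0,0],[0,0,0],[0,0,0]]' --angular '[[0,0,0],[0,0,0],[0,0,0],[0,0,0],[0,0,0]]'

```text
clock: 12.7
position: [0.7276, 0.0796, 0.3635]
tool_rot: [-1.57, -0.001, 2.97]
force: [0.2, -0.5, -0.7]
grip_width: 0.0557
```

```bash
python3 - <<'E'
from h import *
E=np.load('enc.npz');R,t=E['R'],E['t']
o=observe();print(o['clock'],o['position'],o['force'])
s=grab('scene','s6');d=grab('side','d6')
c=lambda y,th:(np.r_[R@[-.05-.07*np.cos(th),y]+t,.106+.07*np.sin(th)])
print([(proj(s,c(-.119,th))-[190,100])*1.6 for th in (0,.5)],[(proj(s,np.r_[R@[.09-.145*np.cos(a)+.032*np.sin(a),.1]+t,.08+.145*np.sin(a)+.032*np.cos(a)])-[190,100])*1.6 for a in (1.76,1.85)])
cv2.imwrite('pics/m6.png',np.hstack([cv2.resize(s['pixels'][100:340,190:440,::-1],(400,384)),cv2.resize(d['pixels'][60:300,150:400,::-1],(400,384))]))
E
```

```text
12.7 [0.72757352 0.07964975 0.36350808] [ 0.2275127  -0.4695418  -0.72294343]
[array([ 79.53342733, 199.76520091]), array([ 81.8003989 , 182.33405858])] [array([338.05370341, 175.22440535]), array([344.41408541, 183.5968033 ])]
```

View pics/m6.png

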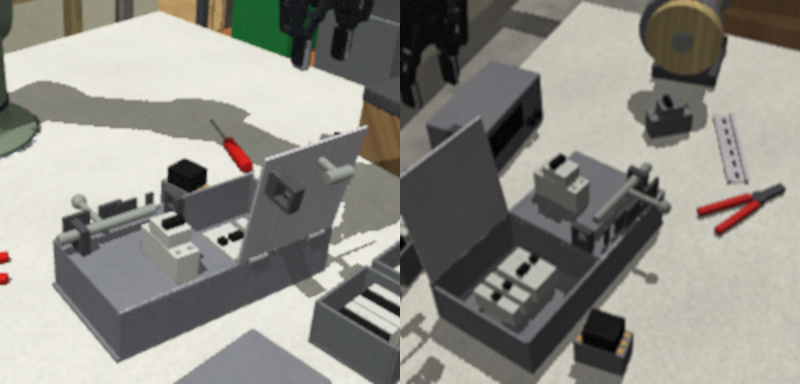

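The lid rests open with the gripper clear. The knob is at (79,201), against a level prediction of (79.5,199.8), and the other objects look undisturbed.

```bash
python3 -c "
from workcell import workorder
print(workorder.job_done())"
```

```text
the job is handed in; nothing more can be done
None
```

The hatch is open and the job is handed in, at 12.8 s on the clock; no verdict is reported.

- **Bolt:** I lifted the handle to about 42° and drew the bolt about 73 mm. I saw the rear notch at enclosure y ≈ -119 mm in the wrist camera and let the handle drop into it. A gentle push met a dead stop at 19 N, under the 45 N limit.
- **Lid:** I gripped the pull by its bar ends, swung the lid past vertical to about 1.8 rad and let go. I then moved the gripper clear, about 15 cm up.
- **Last checks:** About a second after release, both cameras showed the lid still resting open. The knob was within about 2 px of where a fully dropped handle should appear. The other objects looked undisturbed, though I checked them by eye and did not measure them. The force on the tool was near zero.

No checks failed or disagreed.

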